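Pack the tins into three food parcels

ROBOT

A 7-joint arm with a two-finger parallel gripper is mounted at the origin on the work surface. World frame = base frame: x ahead of the robot, y to its left, z up, the work surface at z = 0. Lengths are in mm, angles in rad, forces in N, time in s.
With the tool pointing down it reaches from about 400 to 850 mm from the base axis. Payload 10.4 kg.
Tool frame: the origin (TCP) lies midway between the tips of the shut fingers; the grasp point (between the pads) lies 19 mm behind it; z points along the fingers, y is the direction in which the jaws open and shut (so a half turn about z gives the same grasp; the last joint's range is limited). The gripper opens to 87 mm and grips with 3 to 60 N. Pads are 19 mm wide; open, the fingers measure 117 mm over their backs; the gripper's body (75 mm by 190 mm) begins 51 mm behind the grasp point.
Start: joints at [1.147, 0.332, -0.065, 1.46, 0.022, 1.35, -0.088], TCP at [243.87, -575.482, 222.576] pointing down, gripper open.
Joint ranges: [-2.6, 2.6], [-0.5, 2.12], [-1.47, 1.34], [0.16, 2.42], [-1.27, 4.41], [0.06, 2.06], [-2.6, 2.6]. Speed limits (rad/s): [2.22, 2.22, 2.79, 2.79, 3.14, 3.14, 3.14].

INTERFACE

Orientations are given as a rotation vector (axis times angle).
In Python, from rig import arm gives the robot as it stands.
- The arm moves only by the tool play_rows, never from a script. Its argument "increments" is one flat list of numbers, 5 for each row, row after row: the finger opening in mm, from 0 to 87, then the shift along the tool's x, y, z in mm, then the turn about the tool's z in rad. In form: [fingers, tx, ty, tz, roll, fingers, tx, ty, tz, roll, ...]. A call has 1 to 8 rows; each row shifts and turns the commanded pose from where the row before left it, along the tool's axes as they then stand; what a row does not reach is not made up. A row lasts 1/12 s, in which the tool goes at most 41.7 mm and 7.16 degrees, less where a joint would pass 70% of its speed; a pose out of reach is approached as far as the arm can. A call with a gripper value outside its range is refused whole. The fingers move at their own pace and stop on an object; "force" is the grip in N (left out, the last holds). Time passes only in rows, so rows that do not move let the fingers close. It gives the time, the measured TCP pose, the force and the opening at its end, in the units of the state.
- arm.state(): the state, without advancing time (a new reading comes with each control period).
- arm.snapshot(name): name is "scene" or "top" or "wrist"; returns (picture, depth): 480x640x3 uint8, red, green, blue; 480x640 float32, mm along the optical axis (not along the pixel's ray), 0 where there is no reading.
- arm.camera_model(name): a dict with "intrinsics" (3x3 intrinsics, pixels), "R" (3x3) and "t" (3): a world point X has camera coordinates R X + t. Camera axes: x right, y down, z forward; pixel columns grow to the right and rows downward; lengths in mm; the calibration is good to about 2 mm. A picture is of the moment at which its call begins: read the wrist's pose just before it. camera_model takes no time and is no camera call; for the wrist camera it gives the pose at the moment of the call.
- arm.job_done(): hands the job in, once; it reports no verdict.
Trained networks look in the newest picture that a camera, given by its name, has taken for a name from the list of things; names that differ only in an ending like _2 or _b are one class to them, and where a whole thing is asked for, a point or a joint stands for the part that bears it (a point fixed in the world has none). Each returns a list of dicts, best first, with "confidence" (0 to 1); they miss things now and then, are a little off and sometimes report something else, mostly with a low value. They report only what shows in the picture. A call takes as long as a camera call.
- arm.cut_out(camera, thing): "region" (480x640 bool, what is visible of it) and "at" ([column, row] in pixels, amid what is visible of it).
- arm.mark_of(camera, thing): "at" ([column, row] in pixels: a listed point, or the origin of a listed thing).
The state is a dict: "time_s": time; "qpos": joint angles; "qvel": joint speeds; "joint_efforts": joint torques, N m; "tcp_pos": TCP position; "tcp_rot": TCP orientation; "ft_force": force on the tool from outside, world axes, zero at the start; "wrist_torque": the same for the moment, N m; "finger_gap": finger opening in mm.
Only numpy, scipy, OpenCV 4.12 (cv2) and the standard library are available. Lean on these libraries where they do the work, as an engineer would, in place of code of your own. Each camera call takes 0.05 s, during which the arm holds its last target. There are 200 camera calls.

TASK

Pack the four tins into the three cardboard parcel trays: stand the tall tin in the middle of the largest tray, lay the oblong tin in the middle of the middle-sized tray and along its long side, and in the middle of the square smallest tray put the flat round tin with the small narrow tin standing centred on top of it. Put every tin down upright (the end that is up now stays up) without dropping it, let go of them all, and leave the jar, the packet and the oil bottle where they are.

Things in the scene. Friction and masses are not known exactly. Their poses are not given: they have to be found in the camera images.
- tall_tin: the tall round tin: upright steel cylinder with a white paper band, diameter 66 mm, height 102 mm, darker steel lid panel, 0.4 kg. Origin at the centre of its underside, z up along its axis.
- oblong_tin: the oblong low fish tin: flat plain steel box with rounded edges, 104 mm long (its x) by 60 mm wide (its y) by 26 mm high, darker steel lid panel, 0.16 kg. Origin at the centre of its underside, z up.
- flat_tin: the flat round tin: plain steel disc-like cylinder with no band, diameter 66 mm, height 34 mm, flat top, darker steel lid panel, 0.14 kg. Origin at the centre of its underside, z up.
- small_tin: the small narrow round tin: steel cylinder with a white paper band, diameter 52 mm, height 56 mm, darker steel lid panel, 0.14 kg. Origin at the centre of its underside, z up.
- small_tray: the smallest parcel tray, square: open shallow cardboard tray, fixed to the table, 160 mm (its x) by 160 mm (its y, so square), 24 mm high outside, walls and floor 4 mm thick. Origin at the centre of its underside, on the table; the inner floor is 4 mm above it. z is up.
- medium_tray: the middle-sized parcel tray: open shallow cardboard tray, fixed to the table, 160 mm (its x) by 210 mm (its y, the long side), 24 mm high outside, walls and floor 4 mm thick. Origin at the centre of its underside, on the table; the inner floor is 4 mm above it. z is up.
- large_tray: the largest parcel tray: open shallow cardboard tray, fixed to the table, 160 mm (its x) by 270 mm (its y, the long side), 24 mm high outside, walls and floor 4 mm thick. Origin at the centre of its underside, on the table; the inner floor is 4 mm above it. z is up.
- jar: a green glass jar with a red lid and no label, diameter 60 mm, height 85 mm, standing loose on the table; not part of the job. Origin at the centre of its underside.
- packet: a white and orange paper packet, 60 mm (its x) by 100 mm (its y) by 130 mm high, standing loose on the table; not part of the job. Origin at the centre of its underside.
- oil_bottle: an amber oil bottle with a yellow cap, diameter 68 mm, height 200 mm, standing loose on the table; not part of the job. Origin at the centre of its underside.

How it is judged:
By the outcome, as a careful person would: the job done as asked, in the order asked, and still so for the second after the job is handed in, with the robot touching nothing.
It also fails if it takes over 128 s, if anything falls off the work surface, if the arm or the gripper's body presses on something with over 40 N, if the wrist force passes 120 N, or if a joint passes its speed limit or range.

## Working session

There is one attempt and no reset: what is moved stays moved. The work goes in short steps, Python scripts to look and compute and a tool call to move; the robot and the scene stay as the last step left them, time stands still between calls to the robot, and variables do not carry over. Pictures are saved under pics/ and viewed, on a budget of 14 in all, crops included, one or two more only if the job needs it, and the job is handed in when it is done.

Besides the shell and the picture viewer there is one more tool, called after ">>>" in YAML: its name, and indented under it one key for each argument. play_rows: Moves the arm, as the interface text tells. Its arguments: {"type":"object","properties":{"increments":{"type":"array"},"force":{"type":"number"}},"required":["increments"]}

```bash
ls; mkdir -p pics
python3 - <<'E'
from rig import arm
import cv2,numpy as np
s=arm.state();print(s['time_s'],s['tcp_pos'],s['tcp_rot'],s['finger_gap'])
ims=[]
for c in ['scene','top']:
    p,d=arm.snapshot(c);np.savez(f'pics/{c}0.npz',p=p,d=d)
    m=arm.camera_model(c);print(c,np.round(m['intrinsics'],1).tolist(),np.round(m['R'],3).tolist(),np.round(m['t'],1).tolist())
    cv2.imwrite(f'pics/{c}0.png',p[...,::-1])
E
```

```text
pics
0.0 [ 243.69939445 -575.10561865  221.74049494] [-3.07735400e+00 -6.25089523e-01  5.18153818e-04] 86.86148085176893
scene [[450.8, 0.0, 320.4], [0.0, 450.8, 236.8], [0.0, 0.0, 1.0]] [[-0.86, 0.511, 0.006], [0.386, 0.657, -0.647], [-0.334, -0.554, -0.763]] [492.2, -198.2, 1489.5]
top [[497.2, 0.0, 323.3], [0.0, 497.2, 247.0], [0.0, 0.0, 1.0]] [[0.008, -1.0, 0.008], [-0.992, -0.009, -0.122], [0.122, -0.007, -0.992]] [2.0, 556.6, 1242.4]
```

View pics/top0.png

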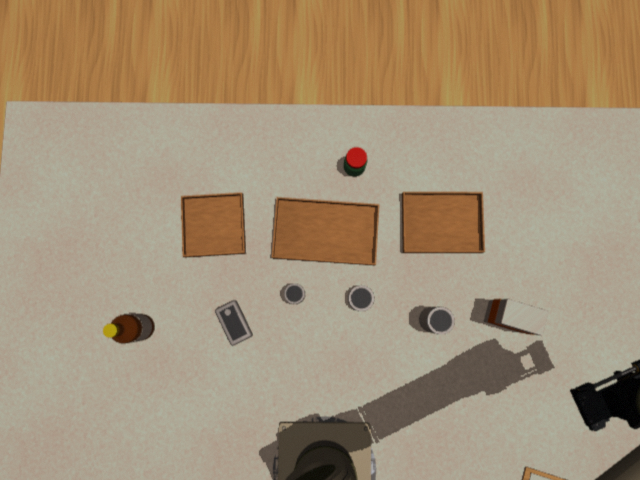

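View pics/scene0.png

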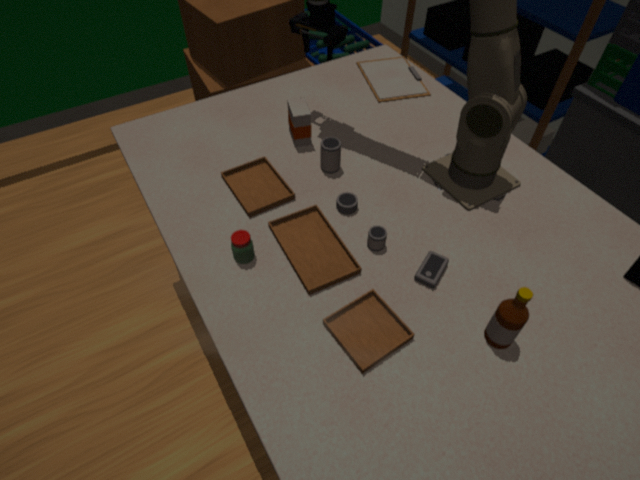

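```bash
cat > h.py <<'E'
from rig import arm
import cv2,numpy as np
def cloud(d,m):
    K=m['intrinsics'];v,u=np.mgrid[:480,:640]
    c=np.stack([(u-K[0][2])/K[0][0]*d,(v-K[1][2])/K[1][1]*d,d],-1)
    return (c-m['t'])@np.array(m['R'])
E
python3 - <<'E'
from h import *
for cam in ['top','scene']:
    m=arm.camera_model(cam);p,d=arm.snapshot(cam);W=cloud(d,m)
    for n in ['tall_tin','oblong_tin','flat_tin','small_tin','small_tray','medium_tray','large_tray','jar','packet','oil_bottle']:
        for r in arm.cut_out(cam,n)[:3]:
            g=r['region']&(d>0);P=W[g]
            if len(P)<10: print(n,'few',len(P));continue
            zt=np.percentile(P[:,2],95)
            T=P[abs(P[:,2]-zt)<6]
            rc=cv2.minAreaRect(T[:,:2].astype(np.float32))
            print(cam,n,round(r['confidence'],2),np.round(r['at']),'z95 %.0f'%zt,np.round(T.mean(0)),'rect',np.round(rc[0],1),np.round(rc[1]),round(rc[2],1))
E
```

```text
top tall_tin 0.68 [436. 319.] z95 106 [ 375. -273.  103.] rect [ 375.6 -273.5] [63. 59.] 88.2
top tall_tin 0.55 [210. 226.] z95 25 [618. 299.  24.] rect [616.9 295.9] [161. 161.] 3.9
top tall_tin 0.45 [517. 318.] z95 133 [ 386. -464.  130.] rect [ 385.8 -464.3] [101.  60.] 73.4
top oblong_tin 0.84 [233. 320.] z95 30 [364. 234.  27.] rect [363.8 233.6] [101.  59.] 27.1
top flat_tin 0.9 [362. 298.] z95 39 [428. -90.  36.] rect [428.3 -90. ] [58. 61.] 0.4
top small_tin 0.64 [294. 293.] z95 60 [438.  79.  57.] rect [438.8  80.2] [47. 47.] 0.5
top small_tray 0.95 [213. 224.] z95 24 [618. 298.  24.] rect [616.9 295.9] [161. 161.] 3.9
top small_tray 0.61 [437. 322.] z95 106 [ 375. -274.  103.] rect [ 374.7 -273.2] [64. 63.] 41.1
top medium_tray 0.86 [441. 218.] z95 24 [ 631. -310.   24.] rect [ 629.9 -306.5] [161. 212.] 0.5
top large_tray 0.85 [325. 230.] z95 23 [605.  -0.  24.] rect [602.9   1.1] [270. 161.] 86.5
top jar 0.83 [354. 160.] z95 88 [780. -74.  86.] rect [780.2 -74.9] [50. 51.] 28.7
top packet 0.95 [518. 318.] z95 133 [ 385. -464.  130.] rect [ 385.8 -464.3] [101.  60.] 73.4
to
[... 315 characters left out ...]
38 [427. -87.  36.] rect [425.6 -89.3] [65. 61.] 55.5
scene flat_tin 0.28 [378. 238.] z95 60 [437.  80.  57.] rect [436.   78.5] [53. 45.] 56.7
scene small_tin 0.81 [376. 237.] z95 60 [436.  80.  57.] rect [434.9  79.2] [53. 48.] 56.7
scene medium_tray 0.55 [257. 186.] z95 25 [ 627. -303.   24.] rect [ 626.3 -306.5] [162. 218.] 0.5
scene large_tray 0.88 [311. 250.] z95 24 [602.  10.  23.] rect [599.7   0.9] [276. 162.] 86.6
scene jar 0.57 [240. 244.] z95 87 [779. -73.  85.] rect [778.7 -74.5] [52. 53.] 9.4
scene packet 0.88 [296. 121.] z95 133 [ 387. -461.  131.] rect [ 384.5 -465. ] [110.  59.] 73.9
scene oil_bottle 0.67 [511. 320.] z95 200 [350. 474. 199.] rect [348.6 473.4] [29. 31.] 66.4
```

Top view: trays at (213,225), (325,231) and (442,222); tins at (436,320), (233,322), (361,298) and (293,293). The scene view agrees, and both cameras' fits match to about 2 mm. First I turn the tool square to the world axes, then head for the tall tin.

>>> play_rows:
  increments: [87,0,0,0,0.1,87,0,0,0,0.1,87,0,0,0,0.1,87,0,0,0,0.1,87,16,-37,0,0,87,16,-37,0,0,87,16,-37,0,0,87,16,-37,0,0]
  force: 25

```text
time_s: 1.87
tcp_pos: [308.2, -425.7, 222.5]
tcp_rot: [3.141, 0.001, 0.0]
ft_force: [1.3, 0.9, 0.9]
finger_gap: 87.0
```

>>> play_rows:
  increments: [87,16,-37,0,0,87,16,-37,0,0,87,16,-37,0,0,87,16,-37,10,0,87,0,0,20,0,87,0,0,20,0,87,0,0,0,0,87,0,0,0,0]

```text
time_s: 2.53
tcp_pos: [371.2, -279.2, 172.4]
tcp_rot: [-3.141, -0.001, 0.002]
ft_force: [1.1, -0.5, 0.1]
finger_gap: 86.9
```

```bash
cat >> h.py <<'E'
def look(cam,n,save=None):
    m=arm.camera_model(cam);s=arm.state();p,d=arm.snapshot(cam);W=cloud(d,m)
    if save: cv2.imwrite(save,p[...,::-1])
    for r in arm.cut_out(cam,n)[:2]:
        P=W[r['region']&(d>0)]
        if len(P)<10: continue
        zt=np.percentile(P[:,2],90);T=P[abs(P[:,2]-zt)<5]
        rc=cv2.minAreaRect(T[:,:2].astype(np.float32));ci=cv2.minEnclosingCircle(T[:,:2].astype(np.float32))
        print(cam,n,round(r['confidence'],2),'z%.0f'%zt,len(P),'mean',np.round(T.mean(0),1),'rect',np.round(rc[0],1),np.round(rc[1]),round(rc[2],1),'circ',np.round(ci[0],1),round(ci[1],1))
    print('tcp',s['tcp_pos'],'t',s['time_s'])
E
python3 -c "
from h import *
look('wrist','tall_tin','pics/w1.png')"
```

```text
wrist tall_tin 0.9 z102 7575 mean [ 376.3 -275.2  101.6] rect [ 375.3 -274.9] [65. 64.] 86.6 circ [ 374.5 -275.1] 33.0
tcp [ 371.16489331 -279.22420411  172.40694212] t 2.5333
```

View pics/w1.png

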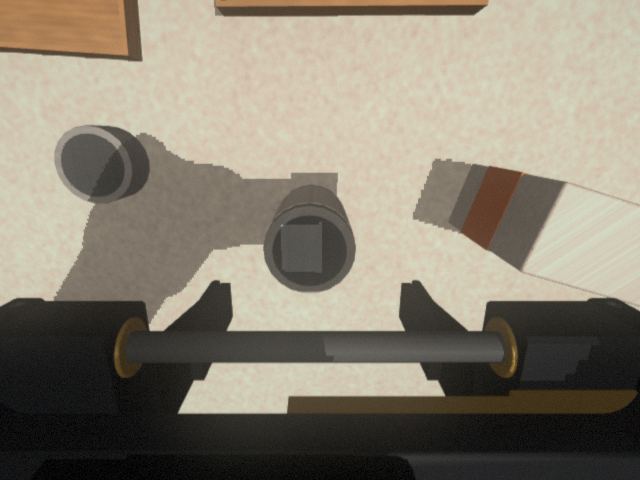

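Wrist view: the tall tin is between the fingers at (310,247), about 4 mm off centre. I'll correct that, descend and grip.

>>> play_rows:
  increments: [87,4,-4,0,0,87,0,0,30,0,87,0,0,30,0,87,0,0,30,0,87,0,0,24,0,87,0,0,10,0,87,0,0,0,0,55,0,0,0,0]

```text
time_s: 3.3
tcp_pos: [376.4, -275.7, 49.6]
tcp_rot: [3.141, 0.001, 0.001]
ft_force: [1.8, 0.2, 0.9]
finger_gap: 84.5
```

>>> play_rows:
  increments: [55,0,0,0,0,55,0,0,0,0,55,0,0,0,0,55,0,0,0,0,55,0,0,0,0,55,0,0,0,0]

```text
time_s: 3.8
tcp_pos: [376.4, -275.4, 49.7]
tcp_rot: [3.141, 0.001, 0.002]
ft_force: [-2.1, 4.0, 8.1]
finger_gap: 65.3
```

>>> play_rows:
  increments: [55,0,0,-20,0,55,0,0,-30,0,55,0,0,-20,0,55,22,-27,0,0,55,22,-27,0,0,55,22,-27,0,0,55,22,-27,0,0,55,22,-27,0,0]

```text
time_s: 4.47
tcp_pos: [485.9, -139.0, 118.6]
tcp_rot: [3.141, 0.001, -0.0]
ft_force: [0.0, -1.5, -4.7]
finger_gap: 65.5
```

>>> play_rows:
  increments: [55,22,-27,0,0,55,22,-27,0,0,55,22,-27,0,0,55,22,-27,0,0,55,22,-27,0,0,55,7,-7,0,0,55,0,0,0,0,55,0,0,0,0]

```text
time_s: 5.13
tcp_pos: [602.0, 2.1, 117.9]
tcp_rot: [3.142, 0.003, -0.002]
ft_force: [-0.4, -0.7, -4.6]
finger_gap: 65.7
```

```bash
python3 -c "
from h import *
print(arm.state()['ft_force'],arm.state()['finger_gap'])
look('wrist','tall_tin','pics/w2.png');look('wrist','large_tray');look('top','large_tray');look('top','medium_tray')"
```

```text
[-0.40020222 -0.69888446 -4.62735971] 65.73001321932931
wrist tall_tin 0.66 z22 15018 mean [ 632.7 -205.4   21.6] rect [ 628.1 -233.9] [160.  68.] 0.5 circ [ 628.2 -232.4] 85.9
wrist tall_tin 0.61 z170 17688 mean [609.7   1.7 169.5] rect [610.5   1.7] [46. 65.] 0.4 circ [600.8   1.7] 32.9
tcp [601.99311241   2.13044121 117.88664141] t 5.1333
wrist large_tray 0.7 z17 50347 mean [619.3   6.8  17.6] rect [6.023e+02 6.000e-01] [271. 159.] 86.5 circ [6.136e+02 5.000e-01] 149.2
tcp [6.01669784e+02 4.46857804e-01 1.18118669e+02] t 5.2333
top large_tray 0.8 z22 1570 mean [593.4  41.7  23.2] rect [602.6   1.2] [270. 160.] 86.8 circ [604.    1.7] 153.3
tcp [6.01890380e+02 3.03970143e-01 1.18487886e+02] t 5.3333
top medium_tray 0.95 z20 5096 mean [ 634.3 -311.8   21.8] rect [ 630.1 -306.4] [160. 212.] 0.5 circ [ 627.7 -306.5] 130.1
tcp [602.10417782   0.68106234 118.68356917] t 5.4333
```

>>> play_rows:
  increments: [55,1.5,0,20,0,55,0,0,20,0,55,0,0,14,0,55,0,0,5,0,55,0,0,2,0,55,0,0,2,0,55,0,0,0,0,55,0,0,0,0]

```text
time_s: 6.2
tcp_pos: [604.5, 1.8, 56.5]
tcp_rot: [3.141, 0.001, 0.002]
ft_force: [0.8, -0.5, -4.6]
finger_gap: 65.7
```

>>> play_rows:
  increments: [55,-1,0,1,0,55,0,0,1,0,55,0,0,0.5,0,55,0,0,0,0,55,0,0,0,0]

```text
time_s: 6.62
tcp_pos: [603.1, 1.8, 53.8]
tcp_rot: [3.141, 0.001, 0.001]
ft_force: [-3.4, 0.3, 6.1]
finger_gap: 65.6
```

>>> play_rows:
  increments: [80,0,0,0,0,87,0,0,0,0,87,0,0,0,0,87,0,0,0,0,87,0,0,0,0,87,0,0,-10,0,87,0,0,-20,0,87,0,0,-30,0]

```text
time_s: 7.28
tcp_pos: [601.4, 1.7, 112.1]
tcp_rot: [-3.141, -0.001, 0.006]
ft_force: [0.9, 0.4, -0.5]
finger_gap: 86.8
```

>>> play_rows:
  increments: [87,0,0,-30,0,87,-28,-28,-10,0,87,-34,-34,0,0,87,-34,-34,0,0,87,-34,-34,0,0,87,-34,-34,0,0,87,-34,-34,0,0,87,-34,-34,0,0]

```text
time_s: 7.95
tcp_pos: [396.5, 207.6, 153.8]
tcp_rot: [3.141, 0.001, 0.002]
ft_force: [0.4, 1.2, 0.4]
finger_gap: 87.0
```

>>> play_rows:
  increments: [87,0,0,0,-0.1,87,0,0,0,-0.1,87,0,0,0,-0.1,87,0,0,0,-0.1,87,0,0,0,-0.07,87,0,0,0,0]

```text
time_s: 8.45
tcp_pos: [398.0, 206.6, 153.7]
tcp_rot: [3.053, 0.738, 0.001]
ft_force: [-0.8, -0.6, 0.3]
finger_gap: 87.1
```

```bash
python3 -c "
from h import *
look('wrist','oblong_tin','pics/w3.png');look('top','tall_tin');look('top','oblong_tin','pics/t3.png');print(arm.state()['tcp_rot'])"
```

```text
wrist oblong_tin 0.72 z27 7326 mean [366.8 235.7  25.4] rect [363.8 234.6] [101.  59.] 27.2 circ [363.7 234.9] 55.9
tcp [398.03125818 206.63453357 153.73739221] t 8.45
top tall_tin 0.78 z109 715 mean [601.5   2.1 106.9] rect [601.5   1.7] [64. 64.] 77.8 circ [601.4   1.5] 32.7
tcp [398.0694497  206.52975587 153.51685279] t 8.55
tcp [398.02327878 206.4693713  153.30105234] t 8.65
[3.05532497e+00 7.30552406e-01 1.90539107e-04]
```

View pics/w3.png

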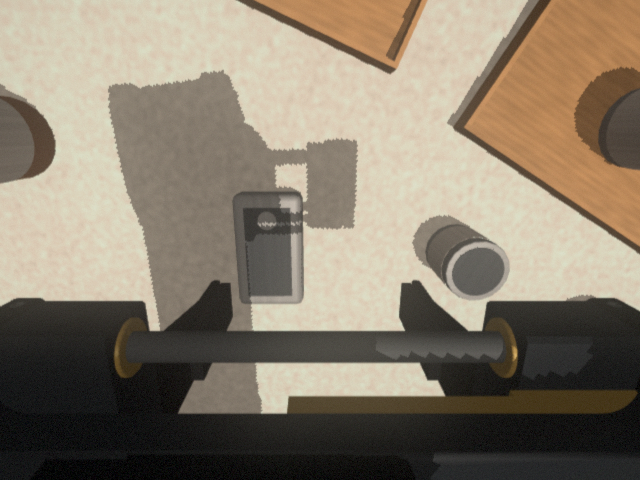

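Wrist view: the oblong tin is at (268,247), parallel to the pads and left of centre. The top camera shows the tall tin within 1 mm of its tray's middle. Next I align on the oblong tin and descend.

>>> play_rows:
  increments: [87,-9,-20,0,0,87,-9,-21,0,0,87,0,0,35,0,87,0,0,35,0,87,0,0,35,0,87,0,0,25,0,87,0,0,8,0,87,0,0,4,0]

```text
time_s: 9.42
tcp_pos: [362.4, 234.5, 10.0]
tcp_rot: [3.055, 0.732, -0.004]
ft_force: [0.3, 0.3, 0.6]
finger_gap: 87.2
```

>>> play_rows:
  increments: [87,0,0,3,0,87,0,0,2,0,87,0,0,0,0]

```text
time_s: 9.67
tcp_pos: [364.2, 235.1, 7.0]
tcp_rot: [-3.055, -0.732, -0.003]
ft_force: [-0.8, 0.0, -0.2]
finger_gap: 87.0
```

>>> play_rows:
  increments: [87,0,0,2,0,50,0,0,0,0,50,0,0,0,0,50,0,0,0,0,50,0,0,0,0,50,0,0,0,0,50,0,0,0,0,50,0,0,0,0]

```text
time_s: 10.33
tcp_pos: [363.4, 234.8, 4.1]
tcp_rot: [3.055, 0.733, 0.0]
ft_force: [-0.1, -0.1, 2.3]
finger_gap: 59.8
```

>>> play_rows:
  increments: [50,0,0,-15,0,50,0,0,-30,0,50,0,0,-35,0,50,0,0,-35,0,50,0,0,-35,0,50,0,0,0,-0.11,50,0,0,0,-0.11,50,0,0,0,-0.11]

```text
time_s: 11.0
tcp_pos: [363.5, 234.6, 154.4]
tcp_rot: [2.889, 1.232, 0.001]
ft_force: [0.1, -1.0, -3.5]
finger_gap: 59.7
```

>>> play_rows:
  increments: [50,0,0,0,-0.11,50,0,0,0,-0.11,50,0,0,0,-0.11,50,0,0,0,-0.11,50,0,0,0,-0.11,50,0,0,0,-0.11,50,0,0,0,-0.12,50,0,0,0,0]

```text
time_s: 11.67
tcp_pos: [363.0, 234.6, 153.7]
tcp_rot: [-2.204, -2.239, 0.001]
ft_force: [0.0, -0.2, -2.0]
finger_gap: 59.9
```

>>> play_rows:
  increments: [50,-33,16,0,0,50,-33,16,0,0,50,-33,16,0,0,50,-33,16,0,0,50,-33,16,0,0,50,-33,16,0,0,50,-33,16,0,0,50,-33,16,0,0]

```text
time_s: 12.33
tcp_pos: [494.2, -29.8, 153.8]
tcp_rot: [2.216, 2.227, -0.001]
ft_force: [1.3, 1.0, -1.3]
finger_gap: 59.4
```

>>> play_rows:
  increments: [50,-33,16,0,0,50,-33,16,0,0,50,-33,16,0,0,50,-33,16,0,0,50,-33,16,0,0,50,-33,16,0,0,50,-33,16,0,0,50,0,0,0,0]

```text
time_s: 13.0
tcp_pos: [608.1, -266.1, 152.2]
tcp_rot: [2.223, 2.218, -0.005]
ft_force: [-1.9, -1.6, -2.3]
finger_gap: 60.3
```

```bash
python3 -c "
from h import *
look('wrist','oblong_tin','pics/w4.png');look('wrist','medium_tray');look('top','oblong_tin');print(arm.state())"
```

```text
wrist oblong_tin 0.58 z174 20431 mean [ 609.4 -253.6  173.2] rect [ 609.3 -263.2] [58. 94.] 0.2 circ [ 608.4 -264. ] 54.3
tcp [ 608.10617672 -266.11237729  152.16039093] t 13.0
wrist medium_tray 0.59 z23 12677 mean [ 652.1 -239.7   22.7] rect [ 628.9 -306.9] [161. 210.] 0.3 circ [ 629.3 -299. ] 125.2
tcp [ 607.82692158 -259.22191027  152.64811156] t 13.1
top oblong_tin 0.79 z178 410 mean [ 609.7 -224.1  176.3] rect [ 608.7 -227.5] [56. 44.] 0.1 circ [ 608.5 -228.1] 33.0
top oblong_tin 0.62 z59 355 mean [438.1  78.8  57.1] rect [437.6  79.1] [50. 49.] 45.8 circ [437.5  79. ] 25.7
tcp [ 608.1368018  -256.50575599  153.57801255] t 13.2
{'time_s': 13.3, 'qpos': array([ 0.55316455,  0.46832418, -0.30547535,  1.4336453 ,  0.14259633,
        1.2614324 ,  0.2457429 ]), 'qvel': array([-0.00168539, -0.00499572,  0.00306117, -0.00170541,  0.00245102,
       -0.00151167,  0.00950577]), 'joint_efforts': array([ 5.42904306e-01, -6.94510818e+01, -3.96188021e+00, -3.85174191e+01,
       -1.55127671e-02,  5.11715154e-02, -4.87309042e-02]), 'tcp_pos': array([ 608.29410033, -256.22512353,  154.24232121]), 'tcp_rot': array([-2.20953790e+00, -2.23299806e+00, -5.26851466e-04]), 'ft_force': array([-0.75100887,  0.02310384, -2.22714525]), 'wrist_torque': array([ 0.00500658, -0.12111254, -0.00424311]), 'finger_gap': 59.98882781624893}
```

View pics/w4.png

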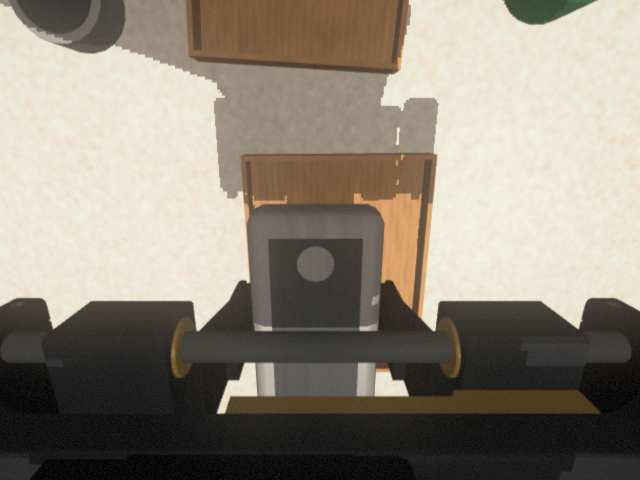

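Wrist view: the oblong tin is held square at (316,300), with the medium tray ahead and to the right, not yet underneath. Before lowering I need 21 mm more in x and 50 mm in y.

>>> play_rows:
  increments: [50,-16,7,0,0,50,-18,7,0,0,50,-16,7,0,0,50,0,0,30,0,50,0,0,35,0,50,0,0,35,0,50,0,0,25,0,50,0,0,10,0]

```text
time_s: 13.97
tcp_pos: [627.5, -305.5, 14.8]
tcp_rot: [-2.206, -2.229, 0.003]
ft_force: [-0.5, 0.5, -2.9]
finger_gap: 59.8
```

>>> play_rows:
  increments: [50,0,0,3,0,50,0,0,0,0,50,0,0,0,0]

```text
time_s: 14.22
tcp_pos: [631.1, -307.8, 18.4]
tcp_rot: [2.208, 2.23, 0.002]
ft_force: [1.3, 0.2, -1.6]
finger_gap: 59.9
```

```bash
python3 -c "
from h import *
look('top','oblong_tin');look('wrist','oblong_tin')"
```

```text
top oblong_tin 0.62 z43 325 mean [ 632.5 -274.2   41.1] rect [ 632.1 -273. ] [32. 56.] 88.6 circ [ 631.8 -272.3] 30.8
tcp [ 631.12891046 -307.78348978   18.43973101] t 14.2167
wrist oblong_tin 0.89 z41 20692 mean [ 632.1 -295.5   39.6] rect [ 632.3 -304.9] [59. 94.] 0.9 circ [ 631.9 -305.9] 54.0
tcp [ 631.09795883 -308.04277184   18.51774152] t 14.3167
```

>>> play_rows:
  increments: [50,1,-2,4,0,50,0,0,3,0,50,0,0,2,0,50,0,0,0,0,50,0,0,0,0]

```text
time_s: 14.83
tcp_pos: [627.5, -306.6, 8.2]
tcp_rot: [-2.21, -2.232, 0.001]
ft_force: [-6.5, 2.0, 10.6]
finger_gap: 59.7
```

>>> play_rows:
  increments: [75,0,0,0,0,87,0,0,0,0,87,0,0,0,0,87,0,0,0,0,87,0,0,0,0,87,0,0,-10,0,87,0,0,-30,0,87,0,0,-30,0]

```text
time_s: 15.5
tcp_pos: [626.8, -306.2, 77.1]
tcp_rot: [-2.208, -2.231, 0.001]
ft_force: [0.2, -0.5, 0.9]
finger_gap: 86.7
```

>>> play_rows:
  increments: [87,0,0,-30,0,87,31,-28,0,0,87,31,-28,0,0,87,31,-28,0,0,87,31,-28,0,0,87,31,-28,0,0,87,31,-28,0,0,87,0,0,0,0]

```text
time_s: 16.17
tcp_pos: [453.4, -117.3, 106.7]
tcp_rot: [-2.202, -2.236, 0.004]
ft_force: [0.9, 0.1, 0.5]
finger_gap: 86.6
```

>>> play_rows:
  increments: [87,0,0,0,0,87,0,0,0,0]

```text
time_s: 16.33
tcp_pos: [459.1, -123.2, 108.1]
tcp_rot: [2.209, 2.231, 0.001]
ft_force: [0.3, -0.6, 0.3]
finger_gap: 87.2
```

```bash
python3 -c "
from h import *
look('top','oblong_tin');look('top','medium_tray');look('wrist','flat_tin')"
```

```text
top oblong_tin 0.56 z33 910 mean [ 628.2 -307.6   31.2] rect [ 627.9 -307.2] [ 59. 102.] 0.5 circ [ 626.3 -307.1] 55.3
top oblong_tin 0.33 z38 399 mean [429.9 -83.8  35.3] rect [428.3 -82.3] [46. 63.] 89.6 circ [428.4 -90.5] 32.2
tcp [ 459.06761912 -123.20900936  108.10773302] t 16.3333
top medium_tray 0.57 z20 3825 mean [ 643.4 -323.7   21.4] rect [ 629.9 -306.8] [160. 212.] 0.5 circ [ 628.6 -306.1] 128.0
tcp [ 459.30956462 -123.61502966  107.62215059] t 16.4333
wrist flat_tin 0.95 z35 7223 mean [428.3 -88.9  33.6] rect [428.  -90.1] [65. 65.] 81.0 circ [428.2 -90.3] 33.0
tcp [ 459.02110588 -123.47039338  107.15796144] t 16.5333
```

The oblong tin is 2 mm from its tray's middle and aligned to within 0.1°. Next is the flat tin.

>>> play_rows:
  increments: [87,17,-15,0,0,87,16,-15.5,0,0,87,0,0,30,0,87,0,0,30,0,87,0,0,25,0,87,0,0,11,0,87,0,0,5,0,87,0,0,0,0]

```text
time_s: 17.3
tcp_pos: [427.4, -90.0, 5.6]
tcp_rot: [-2.21, -2.231, 0.001]
ft_force: [-1.0, -0.1, 0.8]
finger_gap: 87.3
```

>>> play_rows:
  increments: [50,0,0,0,0,50,0,0,0,0,50,0,0,0,0,50,0,0,0,0,50,0,0,0,0,50,0,0,0,0,50,0,0,0,0]

```text
time_s: 17.88
tcp_pos: [427.9, -90.3, 6.7]
tcp_rot: [2.21, 2.232, 0.0]
ft_force: [-2.4, -0.7, 6.7]
finger_gap: 65.6
```

>>> play_rows:
  increments: [50,0,0,-15,0,50,0,0,-35,0,50,0,0,-40,0,50,0,0,-40,0,50,20,10,0,0,50,32,16,0,0,50,32,16,0,0,50,32,16,0,0]

```text
time_s: 18.55
tcp_pos: [484.9, 27.6, 136.6]
tcp_rot: [2.211, 2.23, 0.001]
ft_force: [1.0, -0.7, -1.9]
finger_gap: 65.4
```

>>> play_rows:
  increments: [50,32,16,0,0,50,32,16,0,0,50,32,16,0,0,50,32,16,0,0,50,32,16,0,0,50,32,16,0,0,50,32,16,0,0,50,32,16,0,0]

```text
time_s: 19.22
tcp_pos: [610.3, 285.0, 135.6]
tcp_rot: [2.211, 2.232, -0.001]
ft_force: [0.7, -0.4, -1.5]
finger_gap: 65.7
```

>>> play_rows:
  increments: [50,10,6,0,0,50,0,0,0,0,50,0,0,0,0,50,0,0,0,0,50,0,0,0,0]

```text
time_s: 19.63
tcp_pos: [615.8, 292.3, 136.1]
tcp_rot: [2.211, 2.23, -0.001]
ft_force: [0.2, 0.3, -0.5]
finger_gap: 65.5
```

```bash
python3 -c "
from h import *
look('wrist','flat_tin','pics/w5.png');look('wrist','small_tray');look('top','small_tray');print(arm.state()['ft_force'],arm.state()['finger_gap'])"
```

```text
wrist flat_tin 0.69 z164 12769 mean [617.1 299.9 162.7] rect [616.3 292.8] [65. 63.] 71.5 circ [617.2 292.4] 33.1
tcp [615.83801073 292.29174524 136.13545111] t 19.6333
wrist small_tray 0.59 z22 26044 mean [616.6 333.1  22.8] rect [616.1 302.7] [160. 146.] 4.1 circ [616.  302.6] 107.7
tcp [615.87957765 292.55544776 136.35618398] t 19.7333
top small_tray 0.56 z23 894 mean [662.2 235.8  23.1] rect [656.8 231.6] [142.  68.] 37.6 circ [637.5 256.6] 71.2
tcp [615.86121256 292.9715475  136.34156179] t 19.8333
[-0.63582284 -0.56621712 -1.30854308] 65.20749337009194
```

View pics/w5.png

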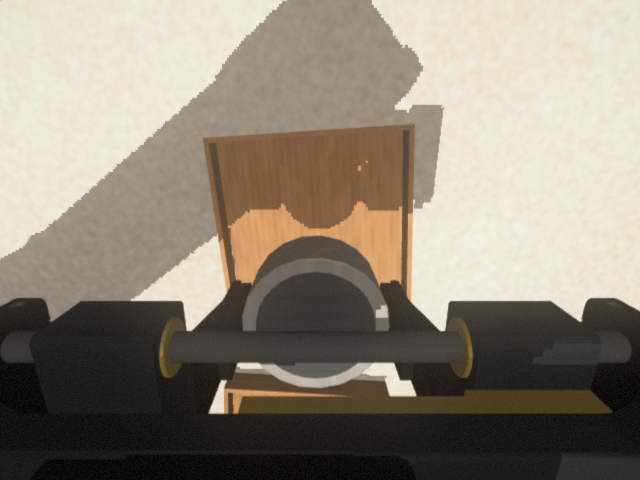

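Wrist view: the flat tin is held at (316,320) above the small tray, roughly 3 mm short in y. Lowering it.

>>> play_rows:
  increments: [50,3.3,0,20,0,50,0,0,35,0,50,0,0,35,0,50,0,0,20,0,50,0,0,8,0,50,0,0,0,0,50,0,0,0,0,50,0,0,0,0]

```text
time_s: 20.6
tcp_pos: [616.8, 297.9, 20.3]
tcp_rot: [2.21, 2.232, 0.005]
ft_force: [-0.1, -0.2, -1.2]
finger_gap: 65.2
```

>>> play_rows:
  increments: [50,0,0,2,0,50,0,0,2,0,50,0,0,2,0,50,0,0,1,0,50,0,0,0,0]

```text
time_s: 21.02
tcp_pos: [615.7, 297.1, 11.0]
tcp_rot: [2.21, 2.232, 0.0]
ft_force: [-0.5, 0.6, -2.5]
finger_gap: 65.3
```

>>> play_rows:
  increments: [50,1,-0.5,0.5,0,50,0,0,0.5,0,50,0,0,0,0,50,0,0,0,0]

```text
time_s: 21.35
tcp_pos: [615.7, 297.4, 10.9]
tcp_rot: [2.21, 2.231, -0.0]
ft_force: [-1.8, -4.3, 5.7]
finger_gap: 65.2
```

>>> play_rows:
  increments: [75,0,0,0,0,87,0,0,0,0,87,0,0,0,0,87,0,0,0,0,87,0,0,0,0,87,0,0,-10,0,87,0,0,-30,0,87,0,0,-35,0]

```text
time_s: 22.02
tcp_pos: [613.8, 297.4, 84.3]
tcp_rot: [-2.209, -2.232, 0.006]
ft_force: [1.4, 0.3, 0.4]
finger_gap: 86.7
```

>>> play_rows:
  increments: [87,0,0,-35,0,87,-28,-24,0,0,87,-28,-24,0,0,87,-28,-24,0,0,87,-28,-24,0,0,87,-28,-24,0,0,87,-28,-22,0,0,87,-18,-10,0,0]

```text
time_s: 22.68
tcp_pos: [462.7, 108.1, 120.4]
tcp_rot: [2.211, 2.23, -0.002]
ft_force: [1.5, 0.1, 0.5]
finger_gap: 86.9
```

>>> play_rows:
  increments: [87,0,0,0,0,87,0,0,0,0,87,0,0,0,0]

```text
time_s: 22.93
tcp_pos: [465.6, 111.5, 120.8]
tcp_rot: [2.209, 2.233, 0.002]
ft_force: [-0.4, 0.0, -0.4]
finger_gap: 87.2
```

```bash
python3 -c "
from h import *
look('top','flat_tin');look('top','small_tray');look('wrist','small_tin','pics/w6.png')"
```

```text
top flat_tin 0.55 z41 552 mean [616.4 296.   39.3] rect [616.3 295.9] [62. 63.] 65.7 circ [616.4 296.8] 32.9
tcp [465.61151118 111.45228434 120.83511607] t 22.9333
top small_tray 0.84 z22 3207 mean [624.6 305.3  22.7] rect [617.  296.1] [161. 162.] 4.1 circ [615.8 294.3] 111.0
tcp [465.44083001 111.93680555 120.35055577] t 23.0333
wrist small_tin 0.56 z56 4941 mean [437.9  80.6  55.5] rect [437.6  79.5] [50. 51.] 50.2 circ [437.5  78.7] 26.3
tcp [465.26201919 111.76164942 120.07376262] t 23.1333
```

View pics/w6.png

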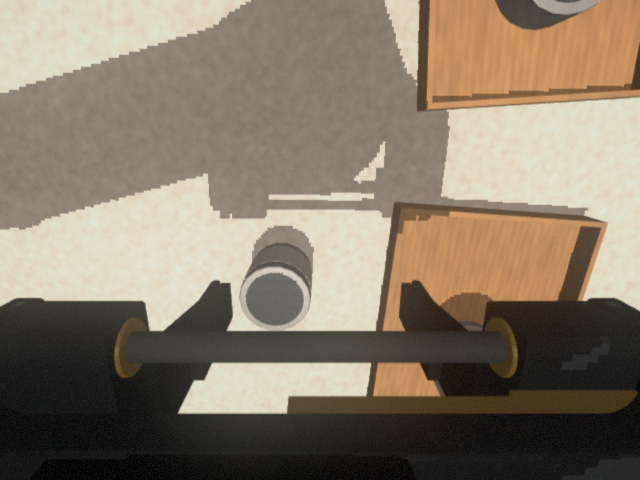

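Wrist view: the small tin is at (275,297), between the fingers but left of centre. The flat tin sits within 1 mm of its tray's middle.

>>> play_rows:
  increments: [87,-16,-14,0,0,87,-16.4,-14,0,0,87,0,0,0,0,87,0,0,30,0,87,0,0,35,0,87,0,0,27,0,87,0,0,15,0,87,0,0,0,0]

```text
time_s: 23.9
tcp_pos: [435.3, 78.3, 10.1]
tcp_rot: [-2.207, -2.23, 0.005]
ft_force: [0.0, 0.1, -0.2]
finger_gap: 87.0
```

>>> play_rows:
  increments: [40,0,0,0,0,40,0,0,0,0,40,0,0,0,0,40,0,0,0,0,40,0,0,0,0,40,0,0,0,0,40,0,0,0,0,40,0,0,0,0]

```text
time_s: 24.57
tcp_pos: [437.5, 77.9, 13.5]
tcp_rot: [2.21, 2.232, 0.0]
ft_force: [-2.1, -0.6, 6.7]
finger_gap: 51.3
```

>>> play_rows:
  increments: [40,0,0,-15,0,40,0,0,-30,0,40,0,0,-35,0,40,0,0,-30,0,40,24,20,0,0,40,24,20,0,0,40,24,20,0,0,40,24,20,0,0]

```text
time_s: 25.23
tcp_pos: [517.3, 175.4, 123.1]
tcp_rot: [2.211, 2.231, 0.0]
ft_force: [0.9, -0.1, -1.1]
finger_gap: 51.9
```

>>> play_rows:
  increments: [40,24,20,0,0,40,24,20,0,0,40,24,20,0,0,40,24,20,0,0,40,24,21,0,0,40,0,0,0,0,40,0,0,0,0,40,0,0,0,0]

```text
time_s: 25.9
tcp_pos: [615.7, 295.2, 122.3]
tcp_rot: [-2.21, -2.232, 0.002]
ft_force: [-0.7, -0.4, -0.9]
finger_gap: 51.5
```

>>> play_rows:
  increments: [40,0,0,0,0,40,0,0,0,0,40,0,0,0,0]

```text
time_s: 26.15
tcp_pos: [616.2, 294.7, 123.5]
tcp_rot: [2.211, 2.231, 0.0]
ft_force: [0.4, 1.0, -2.6]
finger_gap: 51.5
```

```bash
python3 -c "
from h import *
look('wrist','small_tin','pics/w7.png');look('wrist','flat_tin');look('scene','flat_tin');look('scene','small_tin');print(arm.state()['ft_force'],arm.state()['finger_gap'])"
```

```text
wrist small_tin 0.78 z166 11282 mean [617.4 299.5 165.3] rect [616.9 296.1] [51. 49.] 87.8 circ [617.3 295.8] 26.2
tcp [616.21955538 294.74598469 123.47052066] t 26.15
wrist flat_tin 0.62 z38 3817 mean [616.8 309.7  37.6] rect [617.2 308.3] [65. 44.] 0.3 circ [617.2 297.7] 32.8
tcp [616.23963184 295.08835137 123.42604266] t 26.25
scene flat_tin 0.91 z41 572 mean [617.7 302.1  38.8] rect [618.5 302.8] [56. 61.] 51.7 circ [615.9 299.9] 32.3
tcp [616.18537225 295.45854308 123.30520086] t 26.35
scene small_tin 0.55 z167 306 mean [611.3 308.  165.6] rect [609.2 299.1] [51. 32.] 77.4 circ [616.4 297.3] 25.7
tcp [616.18660337 295.5961559  123.15746985] t 26.45
[-0.86535642  0.41564942 -1.81147738] 51.466611230991866
```

View pics/w7.png

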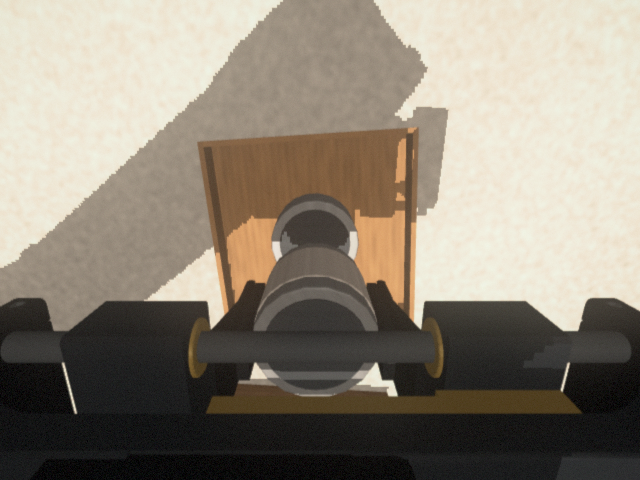

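Wrist view: the small tin is held upright at (316,345) directly over the flat tin at (315,240), with sub-2 mm offset. Lowering it.

>>> play_rows:
  increments: [40,1,0,15,0,40,0,0,20,0,40,0,0,18,0,40,0,0,9,0,40,0,0,4,0,40,0,0,0,0,40,0,0,0,0,40,0,0,0,0]

```text
time_s: 27.22
tcp_pos: [616.7, 297.2, 58.1]
tcp_rot: [2.21, 2.232, 0.003]
ft_force: [0.5, 0.5, -0.5]
finger_gap: 51.5
```

>>> play_rows:
  increments: [40,0,0,1,0,40,0,0,1,0,40,0,0,1,0,40,0,0,0,0,40,0,0,0,0]

```text
time_s: 27.63
tcp_pos: [616.1, 296.7, 54.0]
tcp_rot: [2.21, 2.232, -0.0]
ft_force: [-0.2, -0.3, -2.1]
finger_gap: 51.6
```

```bash
python3 -c "
from h import *
look('wrist','small_tin');look('wrist','flat_tin');print(arm.state()['ft_force'])"
```

```text
wrist small_tin 0.69 z97 11099 mean [617.3 301.5  95.8] rect [617.7 298.2] [49. 51.] 2.2 circ [617.4 297.7] 26.3
tcp [616.11891097 296.71844563  54.02042555] t 27.6333
wrist flat_tin 0.97 z38 3091 mean [615.8 318.4  37.1] rect [616.7 314.6] [64. 31.] 0.9 circ [616.9 300.7] 32.2
tcp [616.1714719  296.75178319  54.08423889] t 27.7333
[-0.03051123  0.57506861 -1.87083469]
```

>>> play_rows:
  increments: [40,0,-0.5,1,0,40,0,0,1,0,40,0,0,0.5,0,40,0,0,0,0,40,0,0,0,0]

```text
time_s: 28.25
tcp_pos: [615.6, 296.7, 51.6]
tcp_rot: [2.21, 2.233, -0.0]
ft_force: [0.1, -0.4, 0.1]
finger_gap: 51.7
```

>>> play_rows:
  increments: [40,0,0,0.5,0,40,0,0,0,0,40,0,0,0,0,40,0,0,0,0]

```text
time_s: 28.58
tcp_pos: [615.6, 296.8, 51.6]
tcp_rot: [2.21, 2.232, -0.0]
ft_force: [-2.8, -1.5, 5.3]
finger_gap: 51.4
```

Contact (5 N). Opening, then retreating straight up and away.

>>> play_rows:
  increments: [70,0,0,0,0,80,0,0,0,0,87,0,0,0,0,87,0,0,0,0,87,0,0,0,0,87,0,0,-10,0,87,0,0,-20,0,87,0,0,-30,0]

```text
time_s: 29.25
tcp_pos: [614.4, 295.9, 109.8]
tcp_rot: [-2.209, -2.232, 0.006]
ft_force: [-0.1, 0.2, -0.0]
finger_gap: 86.4
```

>>> play_rows:
  increments: [87,0,0,-40,0,87,0,0,-40,0,87,0,-30,0,0,87,0,-30,0,0,87,0,-30,0,0,87,0,-30,0,0,87,0,-20,0,0,87,0,0,0,0]

```text
time_s: 29.92
tcp_pos: [471.9, 296.6, 192.3]
tcp_rot: [2.205, 2.236, 0.0]
ft_force: [-0.3, 0.4, 0.5]
finger_gap: 87.0
```

>>> play_rows:
  increments: [87,0,0,0,0,87,0,0,0,0,87,0,0,0,0,87,0,0,0,0]

```text
time_s: 30.25
tcp_pos: [476.4, 295.1, 190.9]
tcp_rot: [-2.211, -2.231, 0.0]
ft_force: [0.7, -0.2, 0.8]
finger_gap: 87.3
```

```bash
python3 -c "
from h import *
look('top','small_tin','pics/t9.png')
for n in ['tall_tin','oblong_tin','jar','packet','oil_bottle']: look('top',n)
look('scene','flat_tin','pics/s9.png');look('scene','small_tin')"|grep -v tcp; python3 -c "
import cv2,numpy as np
a=cv2.imread('pics/t9.png')[120:360,80:580];b=cv2.imread('pics/s9.png')[100:400,180:580]
b=cv2.resize(b,(500,375));cv2.imwrite('pics/f.png',np.vstack([a,b[:340]]))"
```

```text
top small_tin 0.81 z97 419 mean [617.9 296.7  95.3] rect [618.5 295.6] [49. 44.] 49.7 circ [616.1 297.7] 25.8
top tall_tin 0.65 z109 726 mean [601.5   1.9 107.3] rect [601.2   1.6] [63. 64.] 45.2 circ [601.6   1.4] 32.6
top oblong_tin 0.75 z33 969 mean [ 629.3 -307.2   31.2] rect [ 628.1 -307.3] [ 58. 102.] 0.5 circ [ 630.9 -307. ] 54.7
top jar 0.97 z88 545 mean [780.2 -74.   85.9] rect [781.  -73.6] [50. 51.] 1.9 circ [780.7 -74.1] 26.4
top jar 0.61 z109 699 mean [601.5   1.5 107. ] rect [601.5   1.4] [64. 63.] 33.1 circ [601.6   1.8] 32.7
top packet 0.82 z132 1699 mean [ 385.4 -464.2  130.1] rect [ 385.8 -464.2] [102.  60.] 73.5 circ [ 386.2 -463.3] 56.7
top oil_bottle 0.82 z199 1040 mean [351.  471.1 199.4] rect [350.8 471.9] [29. 28.] 85.3 circ [350.4 471.9] 15.4
scene flat_tin 0.59 z39 271 mean [627.3 308.5  37.9] rect [625.4 306.7] [41. 64.] 40.2 circ [617.1 299.3] 32.4
scene small_tin 0.92 z96 555 mean [615.3 299.5  94.7] rect [614.7 299.1] [51. 49.] 2.5 circ [614.6 297.3] 26.7
scene small_tin 0.2 z23 3336 mean [614.5 299.2  23.2] rect [613.6 295.5] [163. 162.] 4.2 circ [614.3 297.3] 111.8
```

View pics/f.png

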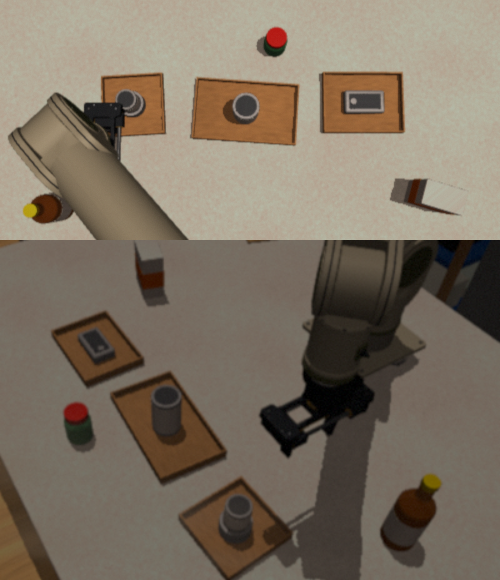

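The final pictures show all four tins upright in their trays, with the small tin on the flat one, the gripper clear and the jar, packet and bottle unmoved.

```bash
python3 -c "
from rig import arm
print(arm.job_done())"
```

```text
the job is handed in; nothing more can be done
None
```

All four tins are packed in the order asked and let go. I handed the job in with the clock at about 31 s of the 128 s allowed.

| Tin | Found at (mm) | Tray middle (mm) | Off by |
|---|---|---|---|
| Tall | (601.5, 1.6) | large (602.5, 1) | about 1 mm |
| Oblong | (628–629, −307), along the long side within 0.1° | medium (630, −306.7) | about 1–2 mm |
| Flat (measured before stacking) | (616.4, 296.3) | small (617, 296) | about 1 mm |
| Small, on the flat tin | about (616, 297) | same tray, on the flat tin | about 1–2 mm |

- **Setting down:** I lowered each tin until the wrist felt light contact (5–11 N), then opened the fingers. The highest force reading I saw was about 12 N.
- **Other things:** The jar, packet and oil bottle were within 1 mm of where they started, which is within measuring noise.
- **Disagreements:** The last top and scene readings of the small tin differ by 1–2 mm. The partly hidden flat-tin circle fits read up to 4 mm off in y, so I went by its edge and the earlier clear view. The networks also gave a few low-confidence mislabels, which I ignored.

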